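# Show the eyepiece to the inspection camera

### The arm

A 6-joint arm with a two-finger parallel gripper is mounted at the origin on the work surface. World frame = base frame: x ahead of the robot, y to its left, z up, the work surface at z = 0. Lengths are in m, angles in degrees, forces in N, time in s.
With the tool pointing down it reaches from about 0.4 to 0.825 m from the base axis. Payload 7 kg.
Tool frame: the origin (TCP) lies between the finger pads; the fingertips stand 17 mm ahead of it and the grasp point (between the pads) lies 2 mm behind it; x points along the fingers, y is the direction in which the jaws open and shut, and the axes are right-handed (so a half turn about x gives the same grasp; the last joint's range is limited). The gripper opens to 88 mm and grips with 3 to 60 N. Pads are 19 mm wide; open, the fingers measure 130 mm over their backs; the gripper's body (78 mm by 193 mm) begins 47 mm behind the grasp point.
Start: joints at [-55.227, 20.546, 0.682, 0, -70.136, -16.507], TCP at [0.212, -0.641, 0.244] pointing down, gripper open.
Joint ranges: [-176.03, 176.03], [-82.01, 121.73], [-58.28, 71.71], [-173.87, 95.51], [-174.79, -0.11], [-173.66, 173.66]. Speed limits (degrees/s): [136.94, 136.94, 172.46, 180, 180, 180].

### API

Orientations are given as [roll, pitch, yaw] about the fixed x, y, z axes, in that order (R = Rz(yaw) Ry(pitch) Rx(roll)).
In Python, from plant import r gives the robot as it stands.
- The arm moves only by the shell command python3 -m jog 'ROWS' [FORCE]. ROWS is a JSON object of lists of equal length, an entry for each row: "fingers": the opening, from 0 (shut) to 1 (fully open); "dp": the shift along the tool's x, y, z in mm, a list of three; "twist": the turn about the tool's x in degrees. In form: {"fingers": [fingers, ...], "dp": [[dx, dy, dz], ...], "twist": [twist, ...]}. A call has exactly 5 rows; each row is the pose to reach, as a shift and turn from the pose measured when the call began, along the tool's axes at that moment; what a row does not reach only later rows make up. A row lasts 1/10 s, in which the tool goes at most 50 mm and 8.59 degrees, less where a joint would pass 70% of its speed; a pose out of reach is approached as far as the arm can. A call with a gripper value outside its range is refused whole. The fingers move at their own pace and stop on an object; FORCE is the grip in N (left out, the last holds). Time passes only in rows, so rows that repeat a pose let the fingers close, or fill a call up. It gives the time, the measured TCP pose, the force and the opening at its end, in the units of the state.
- r.get_state(): the state, without advancing time (a new reading comes with each control period).
- r.capture(name): name is "side" or "top"; returns a dict with "frame" (400x640x3 uint8, red, green, blue), "intrinsics" (3x3 intrinsics, pixels), "pose" (4x4, takes a point from camera to world coordinates). Camera axes: x right, y down, z forward; pixel columns grow to the right and rows downward; lengths in m; the calibration is good to about 2 mm. A picture is of the moment at which its call begins. There is no depth.
- r.close_job(): hands the job in, once; it reports no verdict.
The state is a dict: "time_s": time; "joints": joint angles; "qd": joint speeds; "joint_torque": joint torques, N m; "tcp_pos": TCP position; "eef_rot": TCP orientation; "contact_force": force on the tool from outside, world axes, zero at the start; "moment": the same for the moment, N m; "gripper_width": finger opening in m.
Only numpy, scipy, OpenCV 4.12 (cv2) and the standard library are available. Lean on these libraries where they do the work, as an engineer would, in place of code of your own. Each camera call takes 0.05 s, during which the arm holds its last target. There are 200 camera calls.

### The job

Start the inspection camera: twist the black spring-return knob on the grey switch box clockwise all the way to its stop, then let it spring back. After that take the blue-ringed eyepiece out of the white foam tray and show it to the camera, holding it still in the air with its narrow steel end squarely facing the lens, centred in front of it and 90 mm away from it. Finish while still holding it there; do not bump the camera, and leave the other two eyepieces, the bottle and the slide box where they are.

Things in the scene. Friction and masses are not known exactly. Their poses are not given: they have to be found in the camera images.
- knob (a joint): angle of the spring-return knob, rad: 0 at rest, grows clockwise seen from above, hard stop at 1.2. A light spring (0.06 N m per rad) turns it back to 0 within about a second when let go; it turns freely otherwise
- knob_grip (a point): point on the knob's vertical turning axis at a good height to grip, 24 mm over the top of the grey switch box (120 x 100 x 50 mm, fixed to the bench, on one side of the tray; the camera is on the other). The knob is a black upright bar 40 mm long (its x axis), 12 mm thick (its y axis) and 34 mm tall, its top 12 mm above this point, a white mark on top. Axes turn with the knob; z is up. At rest x is the length of the box
- eyepiece_centre (a point): centre (half-way up) of the blue-ringed eyepiece, a round part 70 mm long, about 90 g, standing upright in a pocket of the tray. Its z axis is its axis, pointing from the narrow end to the eyecup. Lower 34 mm: steel barrel 30 mm in diameter; upper 36 mm: black eyecup body 38 mm in diameter with a blue ring low on its side and a blue ring on its top face. The place to grip is the black body, whose middle is 17 mm above this point along z
- barrel_end (a point): centre of the narrow (steel) end face of the blue-ringed eyepiece, 35 mm below its centre; same axes as the eyepiece
- tray: white foam tray, fixed, 110 mm (x) by 250 mm (y) by 45 mm high, origin at the centre of its underside. Three round pockets 34 mm across, 30 mm deep, in a row along its y axis at -85, 0 and 85 mm, with one eyepiece in each; the black bodies stand 4 to 40 mm above its top face
- camera_stand: stand of the inspection camera, fixed: dark plate 100 x 100 x 15 mm, origin at the centre of its underside, with two upright cheeks 90 mm high. Between them the camera head, a black cylinder 48 mm in diameter and 70 mm long with a white ring light at its upper end, looks up and leans over towards the stand's -x side, 20 to 43 degrees from vertical (its axis meets the stand's vertical centre line 75 mm above the bench, 40 mm behind the lens)
- lens (a point): centre of the camera's lens face at the upper end of the camera head; its z axis points out along the line of sight, up and leaning to the stand's -x side
- focus (a point): the point on the camera's line of sight 90 mm out from the lens, where the steel end of the eyepiece is to be; z axis along the line of sight, away from the camera (nothing is there to be seen)
- eyepiece_red_centre (a point): centre of a like eyepiece with red rings, in another pocket of the tray; leave it
- eyepiece_yellow_centre (a point): centre of a like eyepiece with yellow rings, in another pocket of the tray; leave it
- bottle: small amber glass bottle with a white cap, 44 mm in diameter, 85 mm tall, loose on the bench beyond the tray, origin at the centre of its underside; leave it
- slide_box: closed blue box for slides with a white lid, 87 x 102 x 34 mm, loose on the bench, origin at the centre of its underside; leave it
Not all that is in view belongs to the job. Leave any orange or red look-alike of the part that bears knob alone. What is shaped like the camera_stand but purple or yellow is not meant.

How it is judged (in metres and radians):
On the way, in this order (a step that is already met when the one before it is completed fails the run):
1. the knob is twisted clockwise to its stop (within 0.15 rad of it) (value of joint knob above 1.05 rad), for 0.1 s.
2. the knob has sprung back to rest (below 0.12 rad) and is let go (value of joint knob below 0.12 rad and contact force between knob and the fingers below 0.3 N), for 0.1 s.
3. the blue-ringed eyepiece is lifted clear of its pocket in the foam tray (z of barrel_end in the frame of tray above 0.055 m), for 0.1 s.
At the end, for the whole second after the job is handed in: Fingers hold the eyepiece still in the air, touching neither camera nor tray: centre of its steel end within 15 mm of the focus point, axis within 0.2 rad of the line of sight, facing the lens, over 120 mm up. Knob at rest; other loose things within 25 mm of their starts (distance between barrel_end and focus below 0.015 m and angle between the z axis of barrel_end and the z axis of focus, either way round below 0.2 rad and z of eyepiece_centre in the frame of focus above 0.015 m and contact force between eyepiece and the fingers above 1 N and contact force between eyepiece and camera_stand below 0.1 N and contact force between eyepiece and tray below 0.1 N and height (world z) of barrel_end above 0.12 m and linear speed of eyepiece below 0.02 m/s and angular speed of eyepiece below 0.2 rad/s and value of joint knob below 0.12 rad and distance of each of eyepiece_red_centre, eyepiece_yellow_centre, bottle, slide_box from where it was at the start of the episode below 0.025 m); the arm keeps its last pose, push and grip.
It fails at once if the camera or its stand is bumped (more than 3 N) (contact force between anything else and camera_stand above 3 N).
It fails at once if another eyepiece, the bottle or the slide box is moved by more than 25 mm or tipped (distance of any of eyepiece_red_centre, eyepiece_yellow_centre, bottle, slide_box from where it was at the start of the episode above 0.025 m or angle between any of eyepiece_red_centre, eyepiece_yellow_centre, bottle, slide_box's own z axis and vertical above 0.35 rad).
It also fails if it takes over 51 s, if anything falls off the work surface, if the arm or the gripper's body presses on something with over 40 N, if the wrist force passes 120 N, or if a joint passes its speed limit or range.

## Working session

There is one attempt and no reset: what is moved stays moved. The work goes in short steps, Python scripts to look and compute and a shell command to move; the robot and the scene stay as the last step left them, time stands still between calls to the robot, and variables do not carry over. Pictures are saved under pics/ and viewed, on a budget of 10 in all, crops included, one or two more only if the job needs it, and the job is handed in when it is done.

```bash
mkdir -p pics; ls
python3 - <<'E'
from plant import r
import cv2,numpy as np
print(r.get_state())
for n in("side","top"):
    c=r.capture(n); cv2.imwrite(f"pics/{n}0.png",c["frame"][:,:,::-1]); np.savez(f"pics/{n}0.npz",**c); print(n,c["intrinsics"],c["pose"])
E
```

```text
pics
{'time_s': 0.0, 'joints': array([-5.52275621e+01,  2.05891018e+01,  6.35466528e-01, -1.91258338e-02,
       -7.01353852e+01, -1.65068574e+01]), 'qd': array([ 0.0138359 ,  0.00985333,  0.01329755, -0.00866737, -0.07520011,
        0.01533093]), 'joint_torque': array([-3.17897517e-03, -5.82707369e+01,  2.93047482e+01,  6.99747518e+00,
        6.70576832e-03, -1.83539669e-04]), 'tcp_pos': array([ 0.21139622, -0.64057629,  0.24266498]), 'eef_rot': array([ 95.08965108,  89.90918139, 113.34871867]), 'contact_force': array([-0.54998341,  0.2427973 , -0.98614846]), 'moment': array([ 0.00326638,  0.06439659, -0.02130103]), 'gripper_width': 0.08807766763193017}
side [[387.11341897   0.         314.12937838]
 [  0.         387.11341897 206.6822061 ]
 [  0.           0.           1.        ]] [[-0.66730247 -0.51120408  0.54164361  0.0241003 ]
 [-0.74464743  0.44386558 -0.49848124  0.42345847]
 [ 0.01440869 -0.73597129 -0.6768594   0.84770451]
 [ 0.          0.          0.          1.        ]]
top [[422.39300938   0.         313.47013508]
 [  0.         422.39300938 204.49125444]
 [  0.           0.           1.        ]] [[-0.00969119 -0.98239758  0.18655045  0.35986121]
 [-0.99985051  0.01219153  0.01226045 -0.07437122]
 [-0.01431897 -0.18640374 -0.98236888  1.2833289 ]
 [ 0.          0.          0.          1.        ]]
```

View pics/top0.png

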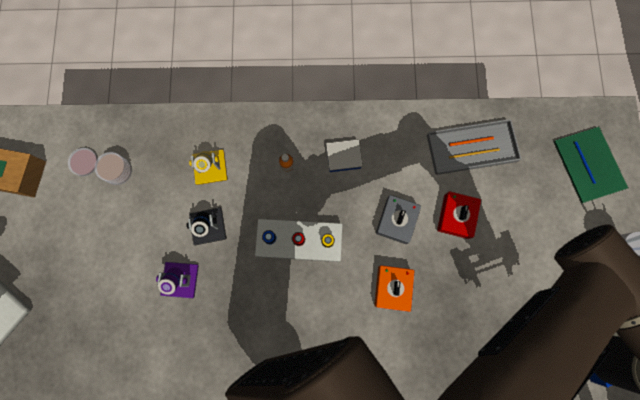

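View pics/side0.png

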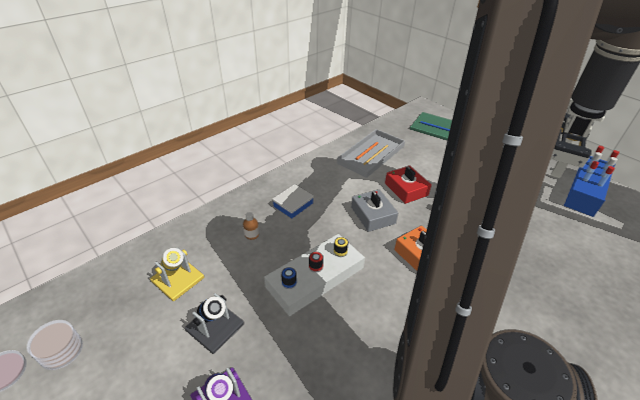

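The top view shows the grey box and knob at about (398,218), the blue eyepiece at (269,238), red at (298,239) and yellow at (328,240). The dark camera stand is at (207,224), with its ring at (200,228). In the side view, the grey box is at (375,208), the blue eyepiece at (289,277) and the dark stand at (214,320). I'll enlarge both for precise pixels.

```bash
cat > h.py <<'E'
import numpy as np,cv2
def ray(c,u,v):
    d=c["pose"][:3,:3]@np.linalg.inv(c["intrinsics"])@np.array([u,v,1.]); return c["pose"][:3,3],d/np.linalg.norm(d)
def plane(c,u,v,z):
    o,d=ray(c,u,v); return o+d*(z-o[2])/d[2]
def tri(ca,a,cb,b):
    o1,d1=ray(ca,*a);o2,d2=ray(cb,*b)
    s=np.linalg.lstsq(np.c_[d1,-d2],o2-o1,rcond=None)[0]
    p,q=o1+s[0]*d1,o2+s[1]*d2; return (p+q)/2,np.linalg.norm(p-q)
def proj(c,p):
    T=np.linalg.inv(c["pose"]);x=c["intrinsics"]@(T[:3,:3]@p+T[:3,3]); return x[:2]/x[2]
E
python3 - <<'E'
import cv2,numpy as np
a=cv2.imread("pics/top0.png");b=cv2.imread("pics/side0.png")
f=lambda i,x,y,w,h,s:cv2.resize(i[y:y+h,x:x+w],None,fx=s,fy=s,interpolation=cv2.INTER_CUBIC)
C=np.zeros((600,800,3),np.uint8)
def put(im,x,y): C[y:y+im.shape[0],x:x+im.shape[1]]=im
put(f(a,185,200,50,50,6),0,0);put(f(a,375,185,50,60,5),300,0);put(f(a,250,210,100,60,2.5),550,0)
put(f(b,180,285,70,70,4),0,310);put(f(b,345,180,60,55,4),290,310);put(f(b,260,225,110,90,2.4),535,310)
cv2.imwrite("pics/c1.png",C)
for n,im in(("top",a),("side",b)):
    h=cv2.cvtColor(im,cv2.COLOR_BGR2HSV)
    x0,y0,x1,y1=(255,220,345,260) if n=="top" else(265,232,365,300)
    for k,l,u in(("blue",(100,120,50),(125,255,255)),("yel",(22,120,80),(35,255,255)),("red",(170,120,60),(180,255,255))):
        m=cv2.inRange(h,l,u)[y0:y1,x0:x1];ys,xs=np.nonzero(m)
        if len(xs):print(n,k,len(xs),xs.mean()+x0,ys.mean()+y0,xs.min()+x0,xs.max()+x0,ys.min()+y0,ys.max()+y0)
E
```

```text
top blue 66 268.0151515151515 236.13636363636363 263 273 231 241
top yel 95 327.5157894736842 239.8 322 333 234 246
top red 4 298.75 237.25 295 301 234 240
side blue 115 288.4260869565217 276.7826086956522 282 295 268 287
side yel 103 340.3883495145631 246.28155339805826 334 347 238 255
side red 4 317.75 259.0 312 321 254 267
```

View pics/c1.png

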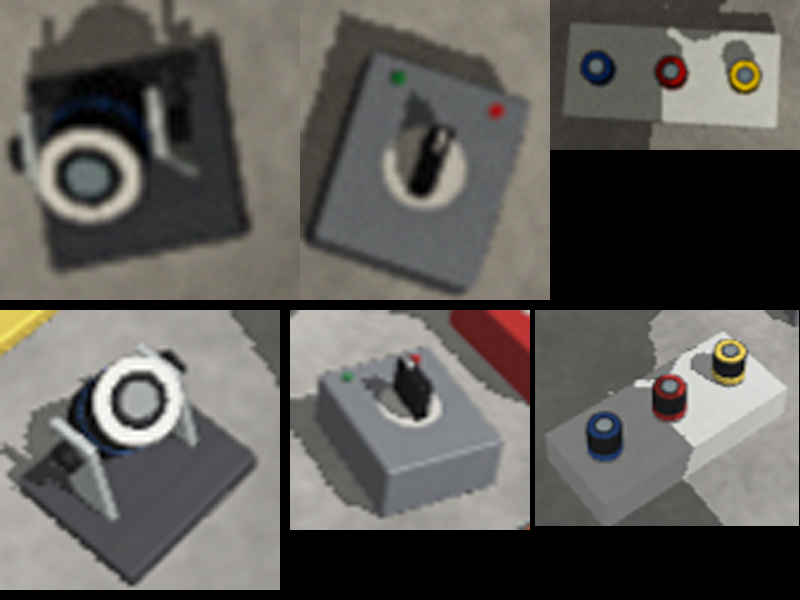

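The crops give usable pixels. In the top view, the lens ring is at (199.6,228.6), the dial at (399.4,218.2) and the blue top ring at (268.6,236.6). In the side view, the ring is at (214.4,307.4). The box corners and stand plate are visible as well. Next I convert these to world points.

Run:
```python
import numpy as np,cv2
from h import *
np.set_printoptions(precision=4,suppress=True)
T=dict(np.load("pics/top0.npz"));S=dict(np.load("pics/side0.npz"))
t=lambda x,y,x0,y0,s,ox=0,oy=0:((x-ox+.5)/s-.5+x0,(y-oy+.5)/s-.5+y0)
# box top corners z=.05
q=[t(x,y,375,185,5,300,0) for x,y in((372,52),(527,100),(465,292),(308,238))]
P=np.array([plane(T,*p,.05) for p in q]);
print("box",P,"c",P.mean(0),[np.linalg.norm(P[i]-P[i-1]) for i in range(4)])
d=(P[1]+P[0]-P[2]-P[3]);print("len yaw",np.degrees(np.arctan2(d[1],d[0])))
print("dial",plane(T,*t(424,168,375,185,5,300,0),.05), plane(S,*t(410,403,345,180,4,290,310),.05))
# rings: white mask ellipse
def ring(c,x0,y0,w,h):
    f=c["frame"][y0:y0+h,x0:x0+w].astype(int); m=((f.min(2)>185)).astype(np.uint8)
    n,l,st,ce=cv2.connectedComponentsWithStats(m); i=1+np.argmax(st[1:,4])
    cs,_=cv2.findContours((l==i).astype(np.uint8),cv2.RETR_EXTERNAL,cv2.CHAIN_APPROX_NONE)
    e=cv2.fitEllipse(max(cs,key=len)); return (e[0][0]+x0,e[0][1]+y0),e,st[i]
a,ea,sa=ring(T,185,200,30,50);b,eb,sb=ring(S,195,285,40,45)
print("ring",a,b,ea,eb,sa,sb); L,e=tri(T,a,S,b);print("lens",L,e)
# stand plate z=.015 top
pc=[plane(T,*t(x,y,185,200,6),.015) for x,y in((215,37),(247,232),(55,270))]
ps=[plane(S,*t(x,y,180,285,4,0,310),.015) for x,y in((256,462),(132,575),(20,478))]
for n,p in(("T",pc),("S",ps)):
    p=np.array(p);print(n,p,np.linalg.norm(p[0]-p[1]),np.linalg.norm(p[1]-p[2]),"c",(p[0]+p[2])/2)
# eyepieces top z=.085
for n,ut,us in(("blue",(597,67),(604,424)),("red",(671,71),(669,386)),("yel",(745,75),(730,347))):
    u=t(*ut,250,210,2.5,550,0);v=t(*us,260,225,2.4,535,310)
    print(n,plane(T,*u,.085),plane(S,*v,.085),tri(T,u,S,v))
```

```text
box [[ 0.62   -0.2841  0.05  ]
 [ 0.5898 -0.3744  0.05  ]
 [ 0.4765 -0.332   0.05  ]
 [ 0.5092 -0.2419  0.05  ]] c [ 0.5489 -0.3081  0.05  ] [np.float64(0.11862032047167952), np.float64(0.09523260685872899), np.float64(0.12098873636571165), np.float64(0.09581475602023769)]
len yaw -20.676110386818195
dial [ 0.5498 -0.3117  0.05  ] [ 0.5529 -0.3167  0.05  ]Traceback (most recent call last):
  File "<stdin>", line 18, in <module>
  File "<stdin>", line 15, in ring
    return _wrapfunc(a, 'argmax', axis=axis, out=out, **kwds)
    return bound(*args, **kwds)
ValueError: attempt to get argmax of an empty sequence
```

Run:
```python
import numpy as np,cv2
from h import *
np.set_printoptions(precision=4,suppress=True)
T=dict(np.load("pics/top0.npz"));S=dict(np.load("pics/side0.npz"))
t=lambda x,y,x0,y0,s,ox=0,oy=0:((x-ox+.5)/s-.5+x0,(y-oy+.5)/s-.5+y0)
def ring(c,u,v):
    x0,y0=u-13,v-13
    f=c["frame"][y0:y0+27,x0:x0+27].astype(int).min(2); th=.75*np.percentile(f,97); m=(f>th).astype(np.uint8)
    n,l,st,ce=cv2.connectedComponentsWithStats(m); i=1+np.argmax(st[1:,4])
    cs,_=cv2.findContours((l==i).astype(np.uint8),cv2.RETR_EXTERNAL,cv2.CHAIN_APPROX_NONE)
    e=cv2.fitEllipse(cv2.convexHull(max(cs,key=len))); return (e[0][0]+x0,e[0][1]+y0),e,th
a,ea,sa=ring(T,200,228);b,eb,sb=ring(S,214,307)
print("ring",a,b,ea,eb,sa,sb); L,e=tri(T,a,S,b);print("lens",L,e)
print("hand",tri(T,(199.6,228.6),S,(214.4,307.4)))
for n,p in(("T",[plane(T,*t(x,y,185,200,6),.015) for x,y in((215,37),(247,232),(55,270))]),
 ("S",[plane(S,*t(x,y,180,285,4,0,310),.015) for x,y in((256,462),(132,575),(20,478))])):
    p=np.array(p);print(n,p,np.linalg.norm(p[0]-p[1]),np.linalg.norm(p[1]-p[2]),"c",(p[0]+p[2])/2)
    d=p[1]-p[0] if n=="T" else p[2]-p[1]
    print("edge dir",np.degrees(np.arctan2(*(p[1]-p[0])[1::-1])),np.degrees(np.arctan2(*(p[2]-p[1])[1::-1])))
for n,ut,us in(("blue",(597,67),(604,424)),("red",(671,71),(669,386)),("yel",(745,75),(730,347))):
    u=t(*ut,250,210,2.5,550,0);v=t(*us,260,225,2.4,535,310)
    print(n,plane(T,*u,.085),plane(S,*v,.085),tri(T,u,S,v))
```

```text
ring (197.326340675354, 226.80158042907715) (214.29147720336914, 306.65583515167236) ((10.326340675354004, 11.801580429077148), (14.951379776000977, 22.579774856567383), 131.89283752441406) ((13.29147720336914, 12.655835151672363), (20.98637580871582, 23.589569091796875), 15.537732124328613) 132.75 180.0
lens [0.5198 0.2638 0.1112] 0.008330726246106472
hand (array([0.5179, 0.2613, 0.1066]), np.float64(0.0009561091684141908))
T [[0.6003 0.2267 0.015 ]
 [0.5002 0.2074 0.015 ]
 [0.4822 0.3036 0.015 ]] 0.10193415194537939 0.09788837046419675 c [0.5413 0.2651 0.015 ]
edge dir -169.08306156193555 100.63385858299984
S [[0.4961 0.2107 0.015 ]
 [0.483  0.3032 0.015 ]
 [0.5793 0.3211 0.015 ]] 0.09339861077905276 0.09787466007842326 c [0.5377 0.2659 0.015 ]
edge dir 98.03235917020862 10.533527741273131
blue [0.4961 0.0697 0.085 ] [0.4988 0.068  0.085 ] (array([0.496 , 0.0695, 0.0888]), np.float64(0.000854217593439659))
red [ 0.4906 -0.0147  0.085 ] [ 0.4924 -0.0158  0.085 ] (array([ 0.4906, -0.0146,  0.0874]), np.float64(0.0007227912878461681))
yel [ 0.4851 -0.0989  0.085 ] [ 0.4895 -0.1044  0.085 ] (array([ 0.4843, -0.0986,  0.0934]), np.float64(0.00022426927179541723))
```

The measurements agree with the sizes given:
- **Box:** 120 x 95 mm.
- **Pocket spacing:** 84.5 mm.
- **Plate:** about 100 mm.
- **Lens:** 22 mm from the stand axis at a height of about 107 mm, which puts the lean at about 34°, inside the stated range.

The jog can't tilt the tool, so I'll pivot the eyepiece in the pads against the pocket rim. The knob comes first.

```bash
cat > go.py <<'E'
import sys,numpy as np
from scipy.spatial.transform import Rotation as Ro
from plant import r
np.set_printoptions(precision=4,suppress=True)
s=r.get_state();R=Ro.from_euler("xyz",s["eef_rot"],degrees=True).as_matrix()
p=s["tcp_pos"];jy=np.degrees(np.arctan2(R[1,1],R[0,1]))
print("t",round(s["time_s"],2),"tcp",p,"toolx",R[:,0],"jaw yaw",round(jy,1),"z yaw",round(np.degrees(np.arctan2(R[1,2],R[0,2])),1),"j",s["joints"].round(1),"F",s["contact_force"].round(1),"w",round(s["gripper_width"],4))
if len(sys.argv)>3:
    t=np.array(list(map(float,sys.argv[1:4])));print("dp mm",R.T@(t-p)*1000)
    if len(sys.argv)>4:
        d=-(float(sys.argv[4])-jy);print("twist",(d+180)%360-180,"or",(d)%180,(d%180)-180)
E
python3 go.py 0.5495 -0.311 0.16 69.3
```

```text
t 0.1 tcp [ 0.2114 -0.6406  0.2427] toolx [-0.0006  0.0014 -1.    ] jaw yaw 108.3 z yaw 18.3 j [-55.2  20.6   0.6  -0.  -70.1 -16.5] F [-0.7 -0.  -0.1] w 0.0878
dp mm [ 82.9452 206.9299 424.3592]
twist 38.96094879282293 or 38.96094879282295 -141.03905120717707
```

```bash
python3 -m jog '{"fingers":[1,1,1,1,1],"dp":[[0,20,42],[5,41,85],[10,62,127],[15,83,170],[20,104,212]],"twist":[4,8,12,16,20]}' 10; python3 go.py 0.5495 -0.311 0.16 69.3
```

```text
time_s: 0.6
tcp_pos: [0.3811, -0.4738, 0.2224]
eef_rot: [119.9, 89.9, 118.0]
contact_force: [1.1, -1.0, -0.5]
gripper_width: 0.0877
t 0.6 tcp [ 0.3811 -0.4738  0.2224] toolx [-0.0009  0.0017 -1.    ] jaw yaw 88.1 z yaw -1.9 j [-32.8  15.2  -9.8  -0.1 -65.1 -59.1] F [ 1.1 -1.  -0.5] w 0.0877
dp mm [ 62.5129 168.208  162.9558]
twist 18.78378174107297 or 18.783781741072985 -161.21621825892703
```

```bash
python3 -m jog '{"fingers":[1,1,1,1,1],"dp":[[10,34,33],[25,70,68],[40,110,106],[52,145,140],[62,168,163]],"twist":[4,8,12,16,19]}' 10; python3 go.py 0.5495 -0.311 0.074 69.3
python3 - <<'E'
from plant import r
import cv2,numpy as np
a=r.capture("top");b=r.capture("side")
f=lambda i,x,y,w,h:cv2.resize(i["frame"][y:y+h,x:x+w,::-1],None,fx=4,fy=4,interpolation=cv2.INTER_CUBIC)
cv2.imwrite("pics/k1.png",np.hstack([f(a,355,175,90,90),f(b,325,155,90,90)]))
E
```

```text
time_s: 1.1
tcp_pos: [0.5508, -0.3092, 0.1598]
eef_rot: [142.2, 89.9, 121.2]
contact_force: [-0.2, -0.3, -0.1]
gripper_width: 0.0876
t 1.1 tcp [ 0.5508 -0.3092  0.1598] toolx [-0.0011  0.0019 -1.    ] jaw yaw 69.0 z yaw -21.0 j [-11.7  20.2 -11.3  -0.1 -58.6 -99.3] F [-0.2 -0.3 -0.1] w 0.0876
dp mm [85.8378 -2.2746 -0.4371]
twist -0.338179589176292 or 179.6618204108237 -0.338179589176292
```

View pics/k1.png

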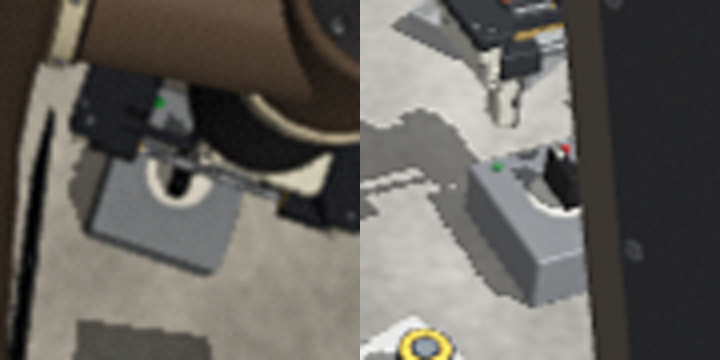

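The picture shows the fingers straddling the black knob (top crop, about (178,180)), with the bar lying across the jaw direction. Joint 6 is at -99°, so a 68° twist stays inside its range. I descend and grip.

```bash
python3 -m jog '{"fingers":[1,1,1,0.6,0],"dp":[[30,-2,0],[60,-2,0],[86,-2,0],[86,-2,0],[86,-2,0]],"twist":[0,0,0,0,0]}' 15;python3 -m jog '{"fingers":[0,0,0,0,0],"dp":[[0,0,0],[0,0,0],[0,0,0],[0,0,0],[0,0,0]],"twist":[0,0,0,0,0]}' 15; python3 go.py
```

```text
time_s: 1.7
tcp_pos: [0.5503, -0.3093, 0.0716]
eef_rot: [168.0, 89.7, 147.2]
contact_force: [-0.4, -0.5, 0.6]
gripper_width: 0.0768
time_s: 2.2
tcp_pos: [0.5504, -0.3092, 0.0718]
eef_rot: [166.0, 89.7, 145.2]
contact_force: [-0.5, -0.4, -0.9]
gripper_width: 0.0374
t 2.2 tcp [ 0.5504 -0.3092  0.0718] toolx [-0.0046  0.0032 -1.    ] jaw yaw 69.2 z yaw -20.8 j [-11.7  25.4 -16.4  -0.2 -48.5 -99. ] F [-0.5 -0.4 -0.9] w 0.0374
```

```bash
python3 -m jog '{"fingers":[0,0,0,0,0],"dp":[[0,0,0],[0,0,0],[0,0,0],[0,0,0],[0,0,0]],"twist":[0,0,0,0,0]}' 20; python3 go.py 0.5495 -0.311 0.074 69.3
```

```text
time_s: 2.7
tcp_pos: [0.5493, -0.3117, 0.0719]
eef_rot: [-165.1, 89.6, 174.1]
contact_force: [-2.4, -13.0, -1.1]
gripper_width: 0.0116
t 2.7 tcp [ 0.5493 -0.3117  0.0719] toolx [-0.0063  0.0006 -1.    ] jaw yaw 69.2 z yaw -20.8 j [-11.9  25.4 -16.4   0.  -48.5 -99. ] F [ -2.4 -13.   -1.1] w 0.0116
dp mm [-2.09    0.7284 -0.1099]
twist -0.1052404162440439 or 179.89475958375596 -0.1052404162440439
```

```bash
python3 -m jog '{"fingers":[0,0,0,0,0],"dp":[[0,-1,0],[0,-1,0],[0,-1,0],[0,-1,0],[0,-1,0]],"twist":[7,15,23,31,39]}' 20; python3 go.py
```

```text
time_s: 3.2
tcp_pos: [0.5499, -0.3113, 0.0719]
eef_rot: [-142.4, 89.7, 157.5]
contact_force: [2.5, 7.5, 1.5]
gripper_width: 0.0122
t 3.2 tcp [ 0.5499 -0.3113  0.0719] toolx [-0.0047  0.002  -1.    ] jaw yaw 29.9 z yaw -60.1 j [ -11.9   25.4  -16.3   -0.1  -48.5 -138.2] F [2.5 7.5 1.5] w 0.0122
```

```bash
python3 -m jog '{"fingers":[0,0,0,0,0],"dp":[[0,0,0],[0,0,0],[0,0,0],[0,0,0],[0,0,0]],"twist":[7,15,22,29,29]}' 20; python3 go.py;  python3 -m jog '{"fingers":[0,0,0,0,0],"dp":[[0,0,0],[0,0,0],[0,0,0],[0,0,0],[0,0,0]],"twist":[0,0,0,0,0]}' 20; python3 go.py
```

```text
time_s: 3.7
tcp_pos: [0.5507, -0.311, 0.072]
eef_rot: [-120.5, 89.8, 150.3]
contact_force: [2.8, 0.8, -1.5]
gripper_width: 0.0118
t 3.7 tcp [ 0.5507 -0.311   0.072 ] toolx [-0.0035  0.002  -1.    ] jaw yaw 0.8 z yaw -89.2 j [ -11.8   25.5  -16.3   -0.1  -48.5 -167.3] F [ 2.8  0.8 -1.5] w 0.0118
time_s: 4.2
tcp_pos: [0.5506, -0.311, 0.0719]
eef_rot: [-121.6, 89.8, 149.2]
contact_force: [1.2, 1.3, -0.4]
gripper_width: 0.0121
t 4.2 tcp [ 0.5506 -0.311   0.0719] toolx [-0.0035  0.0021 -1.    ] jaw yaw 0.8 z yaw -89.2 j [ -11.8   25.5  -16.3   -0.1  -48.5 -167.2] F [ 1.2  1.3 -0.4] w 0.0121
```

```bash
python3 -m jog '{"fingers":[1,1,1,1,1],"dp":[[0,0,0],[0,0,0],[0,0,0],[0,0,0],[0,0,0]],"twist":[0,0,0,0,0]}' 20;  python3 -m jog '{"fingers":[1,1,1,1,1],"dp":[[0,0,0],[0,0,0],[0,0,0],[0,0,0],[0,0,0]],"twist":[0,0,0,0,0]}' 20;  python3 -m jog '{"fingers":[1,1,1,1,1],"dp":[[0,0,0],[0,0,0],[-40,0,0],[-80,0,0],[-120,0,0]],"twist":[0,0,0,0,0]}' 20;python3 go.py 0.497 0.0695 0.17 4
python3 - <<'E'
from plant import r
import cv2,numpy as np
a=r.capture("top");b=r.capture("side")
f=lambda i,x,y,w,h:cv2.resize(i["frame"][y:y+h,x:x+w,::-1],None,fx=4,fy=4,interpolation=cv2.INTER_CUBIC)
cv2.imwrite("pics/k2.png",np.hstack([f(a,355,175,90,90),f(b,325,155,90,90)]))
E
```

```text
time_s: 4.7
tcp_pos: [0.5506, -0.311, 0.0719]
eef_rot: [-122.2, 89.8, 148.7]
contact_force: [-0.4, -0.4, -0.4]
gripper_width: 0.0466
time_s: 5.2
tcp_pos: [0.5506, -0.3109, 0.0719]
eef_rot: [-122.4, 89.8, 148.5]
contact_force: [-0.8, 0.3, -0.1]
gripper_width: 0.0849
time_s: 5.7
tcp_pos: [0.5508, -0.3112, 0.1932]
eef_rot: [-118.2, 89.7, 152.6]
contact_force: [0.5, -0.7, 0.7]
gripper_width: 0.0877
t 5.7 tcp [ 0.5508 -0.3112  0.1932] toolx [-0.0042  0.0022 -1.    ] jaw yaw 0.8 z yaw -89.2 j [ -11.9   18.8   -8.7   -0.1  -62.8 -167.3] F [ 0.5 -0.7  0.7] w 0.0877
dp mm [  24.2457  -48.0445 -381.363 ]
twist -3.155001012059614 or 176.8449989879404 -3.155001012059614
```

View pics/k2.png

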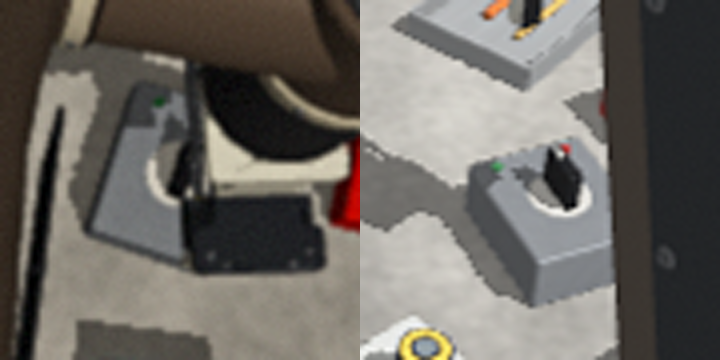

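The knob is back along the box, as it was at the start. Next I move over the blue eyepiece with the jaw yaw at 100.5°, so the lean direction lies along the tool's -z.

```bash
python3 -m jog '{"fingers":[1,1,1,0.8,0.62],"dp":[[0,-5,-38],[0,-10,-76],[0,-14,-114],[0,-19,-152],[0,-24,-190]],"twist":[-8,-16,-24,-32,-40]}' 20;python3 go.py 0.497 0.0695 0.17 100.5
```

```text
time_s: 6.3
tcp_pos: [0.5266, -0.1216, 0.1981]
eef_rot: [34.1, 89.6, -14.7]
contact_force: [0.6, 0.2, 0.1]
gripper_width: 0.0765
t 6.3 tcp [ 0.5266 -0.1216  0.1981] toolx [ 0.0065 -0.0017 -1.    ] jaw yaw 41.2 z yaw -48.8 j [   7.9    9.7  -20.5    0.2  -59.5 -146.8] F [0.6 0.2 0.1] w 0.0765
dp mm [  27.5931  103.5108 -163.406 ]
twist -59.28818285009248 or 120.71181714990752 -59.28818285009248
```

Run:
```python
import numpy as np,cv2
# lens ring check on the first pictures, upscaled ellipse fit
for n,x0,y0 in(("top",186,214),("side",200,292)):
    im=np.load(f"pics/{n}0.npz")["frame"][y0:y0+29,x0:x0+29].min(2)
    u=cv2.resize(im,None,fx=8,fy=8,interpolation=cv2.INTER_CUBIC)
    for th in(130,150,165):
        m=cv2.morphologyEx((u>th).astype(np.uint8),cv2.MORPH_OPEN,np.ones((13,13)))
        cs,_=cv2.findContours(m,cv2.RETR_CCOMP,cv2.CHAIN_APPROX_NONE)
        for c in cs:
            if len(c)>60:
                e=cv2.fitEllipse(c);print(n,th,len(c),[round((v+.5)/8-.5+o,1) for v,o in zip(e[0],(x0,y0))],np.array(e[1]).round(0)/8,round(e[2]))
```

```text
top 130 651 [198.9, 228.8] [13.375 16.75 ] 96
top 150 114 [192.0, 229.0] [2.625 6.   ] 177
top 150 120 [206.2, 228.7] [2.125 7.375] 177
top 150 98 [198.8, 222.6] [1.75  5.875] 90
top 165 64 [192.2, 229.3] [1.875 3.   ] 180
side 130 104 [201.2, 318.6] [3.   5.25] 140
side 130 204 [214.3, 307.0] [8.625 9.   ] 30
side 130 957 [215.3, 303.4] [28.75  31.875] 137
side 130 327 [214.2, 307.1] [14.   14.75] 23
side 130 147 [222.8, 297.0] [3.375 9.75 ] 131
side 150 96 [201.1, 318.7] [2.625 5.   ] 139
side 150 191 [214.3, 307.0] [7.875 8.5  ] 21
side 150 1105 [214.1, 302.9] [28.    29.375] 165
side 150 336 [214.2, 307.1] [14.25  15.125] 23
side 150 99 [213.1, 295.4] [1.625 5.375] 87
side 165 106 [201.1, 318.7] [2.25  4.875] 137
side 165 267 [213.9, 307.0] [6.25 7.75] 22
side 165 529 [214.3, 306.8] [21.5   23.375] 35
side 165 341 [214.2, 307.1] [14.5  15.25] 26
side 165 181 [201.5, 296.2] [4.625 8.875] 8
```

```bash
python3 -m jog '{"fingers":[0.62,0.62,0.62,0.62,0.62],"dp":[[0,20,-32],[5,41,-65],[10,62,-98],[15,83,-130],[20,103,-163]],"twist":[-8,-16,-24,-32,-40]}' 20; python3 -m jog '{"fingers":[0.62,0.62,0.62,0.62,0.62],"dp":[[0,0,0],[0,0,0],[0,0,0],[0,0,0],[0,0,0]],"twist":[-8,-16,-20,-20,-20]}' 20;python3 go.py 0.497 0.0695 0.068 100.5
python3 - <<'E'
from plant import r
import cv2,numpy as np
b=r.capture("side")
f=lambda i,x,y,w,h:cv2.resize(i["frame"][y:y+h,x:x+w,::-1],None,fx=4,fy=4,interpolation=cv2.INTER_CUBIC)
cv2.imwrite("pics/e1.png",f(b,230,190,150,130))
E
```

```text
time_s: 6.8
tcp_pos: [0.4965, 0.0704, 0.1776]
eef_rot: [-1.9, 89.6, -10.3]
contact_force: [1.1, -0.2, 0.4]
gripper_width: 0.0545
time_s: 7.3
tcp_pos: [0.4964, 0.0704, 0.1775]
eef_rot: [-21.3, 89.6, -9.9]
contact_force: [0.2, 0.3, 0.4]
gripper_width: 0.0545
t 7.3 tcp [0.4964 0.0704 0.1775] toolx [ 0.0072 -0.0013 -1.    ] jaw yaw 101.4 z yaw 11.4 j [  30.8    7.1  -26.7    0.3  -55.9 -109.5] F [0.2 0.3 0.4] w 0.0545
dp mm [109.5178  -0.6862  -0.3526]
twist 0.9106515621277538 or 0.9106515621277538 -179.08934843787225
```

View pics/e1.png

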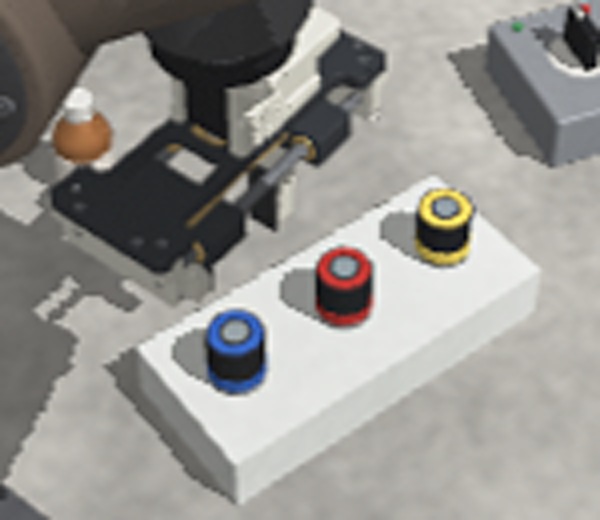

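The blue top face is at side pixel (288.5,272.6), which matches the first estimate, and the row of three is undisturbed. I descend and grip lightly.

```bash
python3 -m jog '{"fingers":[0.62,0.62,0.62,0.62,0.62],"dp":[[35,-1,0],[70,-1,0],[100,-1,0],[107,-1,0],[107,-1,0]],"twist":[0,0,0,0,0]}' 8;python3 go.py; python3 -m jog '{"fingers":[0,0,0,0,0],"dp":[[0,0,0],[0,0,0],[0,0,0],[0,0,0],[0,0,0]],"twist":[0,0,0,0,0]}' 8; python3 go.py
```

```text
time_s: 7.85
tcp_pos: [0.4971, 0.0688, 0.0699]
eef_rot: [-38.3, 89.7, -26.9]
contact_force: [-0.3, -0.2, 1.0]
gripper_width: 0.0544
t 7.85 tcp [0.4971 0.0688 0.0699] toolx [ 0.0052 -0.0026 -1.    ] jaw yaw 101.4 z yaw 11.4 j [  30.6   15.1  -33.9    0.4  -40.9 -109.5] F [-0.3 -0.2  1. ] w 0.0544
time_s: 8.35
tcp_pos: [0.498, 0.0695, 0.071]
eef_rot: [-21.2, 89.6, -9.8]
contact_force: [-0.9, 3.3, 6.3]
gripper_width: 0.0377
t 8.35 tcp [0.498  0.0695 0.071 ] toolx [ 0.0076 -0.0013 -1.    ] jaw yaw 101.4 z yaw 11.4 j [  30.6   15.   -33.8    0.4  -40.8 -109.5] F [-0.9  3.3  6.3] w 0.0377
```

```bash
python3 -m jog '{"fingers":[0,0,0,0,0],"dp":[[-5,0,0],[-10,0,0],[-16,0,0],[-22,0,0],[-22,0,0]],"twist":[0,0,0,0,0]}' 10;python3 go.py; python3 -m jog '{"fingers":[0,0,0,0,0],"dp":[[0,0,-3],[0,0,-6],[0,0,-9],[0,0,-12],[0,0,-15]],"twist":[0,0,0,0,0]}' 6; python3 go.py
```

```text
time_s: 8.85
tcp_pos: [0.4983, 0.0696, 0.0939]
eef_rot: [-16.1, 89.5, -4.7]
contact_force: [0.4, 0.7, -1.4]
gripper_width: 0.0376
t 8.85 tcp [0.4983 0.0696 0.0939] toolx [ 0.0089 -0.0007 -1.    ] jaw yaw 101.4 z yaw 11.4 j [  30.6   13.1  -32.5    0.4  -44.  -109.5] F [ 0.4  0.7 -1.4] w 0.0376
time_s: 9.35
tcp_pos: [0.4836, 0.0668, 0.0939]
eef_rot: [-14.1, 89.5, -2.7]
contact_force: [1.8, 1.8, 0.7]
gripper_width: 0.0377
t 9.35 tcp [0.4836 0.0668 0.0939] toolx [ 0.0095 -0.0005 -1.    ] jaw yaw 101.4 z yaw 11.4 j [  31.2   11.8  -34.3    0.4  -43.5 -110.2] F [1.8 1.8 0.7] w 0.0377
```

```bash
python3 -m jog '{"fingers":[0,0,0,0,0],"dp":[[0,0,-4],[0,0,-8],[0,0,-12],[0,0,-16],[0,0,-18]],"twist":[0,0,0,0,0]}' 6; python3 go.py
python3 - <<'E'
from plant import r
import cv2,numpy as np
b=r.capture("side");a=r.capture("top")
f=lambda i,x,y,w,h:cv2.resize(i["frame"][y:y+h,x:x+w,::-1],None,fx=5,fy=5,interpolation=cv2.INTER_CUBIC)
cv2.imwrite("pics/e2.png",np.hstack([f(b,250,220,80,80),f(a,230,200,80,80)]))
E
```

```text
time_s: 9.85
tcp_pos: [0.4653, 0.063, 0.0937]
eef_rot: [-15.5, 89.5, -4.1]
contact_force: [1.1, -0.1, -1.7]
gripper_width: 0.0378
t 9.85 tcp [0.4653 0.063  0.0937] toolx [ 0.0091 -0.0006 -1.    ] jaw yaw 101.4 z yaw 11.4 j [  32.1   10.2  -36.5    0.5  -42.9 -111. ] F [ 1.1 -0.1 -1.7] w 0.0378
```

View pics/e2.png

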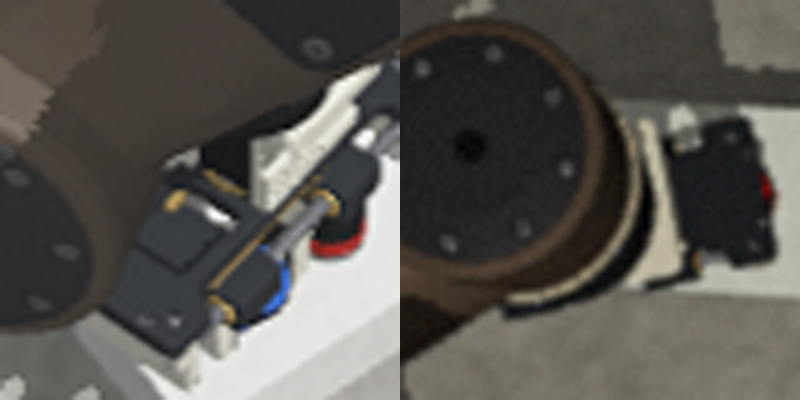

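The blue body is visible in the side crop around (265,290), leaning under the gripper, and the red one is still upright. I firm up the grip and lift straight up.

```bash
python3 -m jog '{"fingers":[0,0,0,0,0],"dp":[[0,0,0],[0,0,0],[-10,0,0],[-25,0,0],[-40,0,0]],"twist":[0,0,0,0,0]}' 25; python3 -m jog '{"fingers":[0,0,0,0,0],"dp":[[-25,0,0],[-55,0,0],[-90,0,0],[-120,0,0],[-145,0,0]],"twist":[0,0,0,0,0]}' 25; python3 go.py 0.439 0.247 0.28 100.5
python3 - <<'E'
from plant import r
import cv2,numpy as np
b=r.capture("side");a=r.capture("top"); np.savez("pics/side3.npz",**b)
f=lambda i,x,y,w,h,s:cv2.resize(i["frame"][y:y+h,x:x+w,::-1],None,fx=s,fy=s,interpolation=cv2.INTER_CUBIC)
cv2.imwrite("pics/e3.png",f(b,190,150,160,140,5))
E
```

```text
time_s: 10.45
tcp_pos: [0.4646, 0.0627, 0.1344]
eef_rot: [-22.7, 89.6, -11.3]
contact_force: [0.0, 0.8, -0.9]
gripper_width: 0.0379
time_s: 10.95
tcp_pos: [0.4631, 0.0626, 0.2818]
eef_rot: [-18.8, 89.5, -7.4]
contact_force: [1.5, 0.6, -1.5]
gripper_width: 0.0378
t 10.95 tcp [0.4631 0.0626 0.2818] toolx [ 0.0084 -0.0011 -1.    ] jaw yaw 101.4 z yaw 11.4 j [  32.2   -1.3  -21.2    0.3  -69.6 -110.9] F [ 1.5  0.6 -1.5] w 0.0378
dp mm [  1.4328 185.5258  12.7796]
twist 0.8783066630083454 or 0.8783066630083454 -179.12169333699165
```

View pics/e3.png

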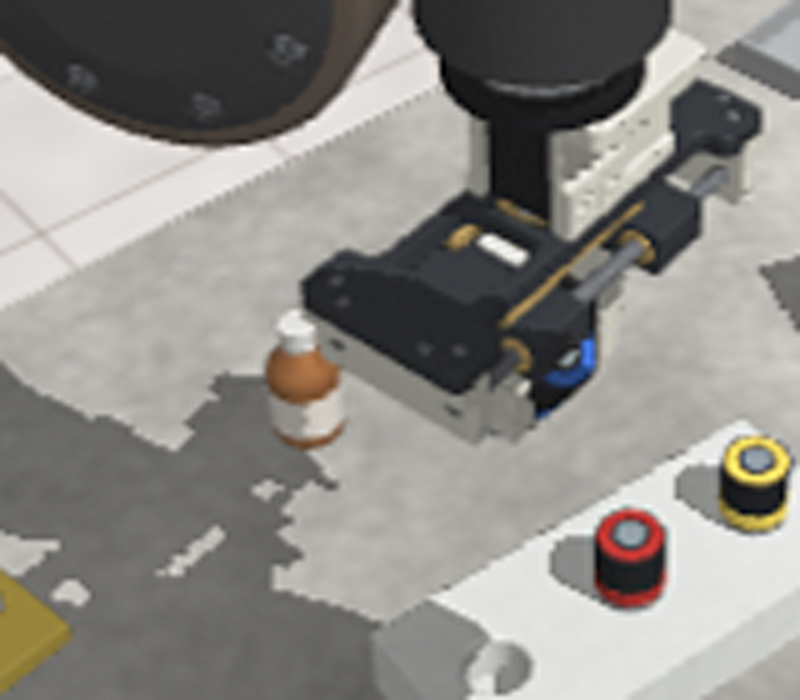

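The eyepiece is held and leaning; its cup face shows at about side pixel (304,222), and the red and yellow ones are in place. The steel end is hidden here, so I raise the arm and turn to see it from the side and measure the tilt.

```bash
python3 -m jog '{"fingers":[0,0,0,0,0],"dp":[[-30,0,0],[-65,0,0],[-100,0,0],[-140,0,0],[-170,0,0]],"twist":[-6,-14,-22,-30,-36]}' 25; python3 -m jog '{"fingers":[0,0,0,0,0],"dp":[[-25,0,0],[-50,0,0],[-75,0,0],[-90,0,0],[-90,0,0]],"twist":[-6,-12,-12,-12,-12]}' 25; python3 go.py
python3 - <<'E'
from plant import r
import cv2,numpy as np
from h import *
p=r.get_state()["tcp_pos"]; b=r.capture("side"); np.savez("pics/side4.npz",**b)
u,v=proj(b,p);x,y=int(u)-40,int(v)-30;print(u,v,x,y)
cv2.imwrite("pics/e4.png",cv2.resize(b["frame"][max(y,0):y+80,x:x+90,::-1],None,fx=7,fy=7,interpolation=cv2.INTER_CUBIC))
E
```

```text
time_s: 11.55
tcp_pos: [0.4619, 0.0626, 0.4556]
eef_rot: [-44.7, 89.2, 3.1]
contact_force: [0.2, 0.4, -1.0]
gripper_width: 0.0374
time_s: 12.05
tcp_pos: [0.4607, 0.0624, 0.5471]
eef_rot: [-54.0, 89.1, 5.7]
contact_force: [0.3, 0.7, -1.5]
gripper_width: 0.0375
t 12.05 tcp [0.4607 0.0624 0.5471] toolx [ 0.0152  0.0015 -0.9999] jaw yaw 149.7 z yaw 59.7 j [  32.4   -3.2   10.2    0.4 -102.6  -62.6] F [ 0.3  0.7 -1.5] w 0.0375
297.40924036385184 105.38292853094221 257 75
```

View pics/e4.png

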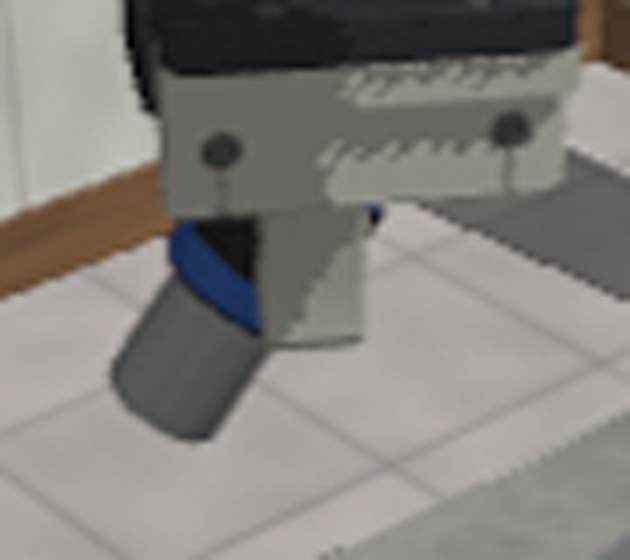

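The steel barrel shows clearly. Its axis runs from crop (221,315) to the end face centre at about (162,406), with the end diameter from (113,375) to (212,436). I intersect these with the lean plane.

```bash
cat > piece.py <<'E'
import numpy as np
from scipy.spatial.transform import Rotation as Ro
from h import *
from plant import r
np.set_printoptions(precision=4,suppress=True)
b=dict(np.load("pics/side4.npz"));s=r.get_state()
R=Ro.from_euler("xyz",s["eef_rot"],degrees=True).as_matrix();p=s["tcp_pos"]
def hit(x,y):
    o,d=ray(b,(x+.5)/7-.5+257,(y+.5)/7-.5+75);n=R[:,1];return R.T@(o+d*((p-o)@n)/(d@n)-p)*1000
E=hit(162,406);B=hit(221,315);print("tool-frame end",E,"upper",B,"len",np.linalg.norm(E-B))
print("edge dia",np.linalg.norm(hit(113,375)-hit(212,436)))
u=(B-E)/np.linalg.norm(B-E);print("tilt",np.degrees(np.arctan2(-u[2],-u[0])),"pivot dist",np.linalg.norm(E+[2,0,0]))
C=E+35*u;print("perp miss of axis at grasp",E+56*u)
for l,r_ in(((178,285),(113,375)),((265,345),(212,436))):
    w=hit(*l)-hit(*r_);print(np.degrees(np.arctan2(-w[2],-w[0])))
E
python3 piece.py
```

```text
tool-frame end [45.7427 -0.     30.2266] upper [22.5329 -0.     15.4884] len 27.493804934205066
edge dia 30.09086617892661
tilt 32.41548781787836 pivot dist 56.50671587482213
perp miss of axis at grasp [-1.5316  0.      0.2075]
35.89972645019949
29.037358355860672
```

```bash
python3 go.py 0.4393 0.2475 0.34 100.5
```

```text
t 12.1 tcp [0.4605 0.0626 0.5456] toolx [ 0.0132  0.0011 -0.9999] jaw yaw 149.7 z yaw 59.7 j [  32.4   -3.1   10.1    0.4 -102.5  -62.6] F [ 0.5 -0.7 -2.6] w 0.0374
dp mm [205.4627 113.7887 147.4205]
twist 49.20810911089268 or 49.20810911089268 -130.79189088910732
```

```bash
python3 -m jog '{"fingers":[0,0,0,0,0],"dp":[[20,10,14],[45,25,32],[75,41,54],[105,58,75],[130,71,93]],"twist":[5,11,17,24,30]}' 25; python3 -m jog '{"fingers":[0,0,0,0,0],"dp":[[0,0,0],[0,0,0],[0,0,0],[0,0,0],[0,0,0]],"twist":[6,12,17,19,19]}' 25; python3 go.py 0.4393 0.2475 0.30 100.5
```

```text
time_s: 12.6
tcp_pos: [0.4463, 0.1793, 0.4122]
eef_rot: [-31.6, 89.4, -2.1]
contact_force: [0.5, -0.5, -0.6]
gripper_width: 0.0371
time_s: 13.1
tcp_pos: [0.4455, 0.1789, 0.4106]
eef_rot: [-23.6, 89.5, -13.2]
contact_force: [-0.2, 0.2, -2.3]
gripper_width: 0.0376
t 13.1 tcp [0.4455 0.1789 0.4106] toolx [ 0.0078 -0.0018 -1.    ] jaw yaw 100.4 z yaw 10.4 j [  45.7   -2.4   -6.1    0.4  -86.1 -125.4] F [-0.2  0.2 -2.3] w 0.0376
dp mm [110.4151  68.9723   5.4683]
twist -0.08866119951599671 or 179.911338800484 -0.08866119951599671
```

```bash
python3 -m jog '{"fingers":[0,0,0,0,0],"dp":[[15,14,1],[40,30,2],[70,48,4],[95,62,5],[110,69,5]],"twist":[0,0,0,0,0]}' 25; python3 go.py 0.4393 0.2475 0.2277 100.5
python3 - <<'E'
from plant import r
import cv2,numpy as np
b=r.capture("side");a=r.capture("top"); np.savez("pics/side5.npz",**b)
f=lambda i,x,y,w,h,s:cv2.resize(i["frame"][y:y+h,x:x+w,::-1],None,fx=s,fy=s,interpolation=cv2.INTER_CUBIC)
cv2.imwrite("pics/e5.png",np.hstack([f(b,160,190,110,165,3.6),f(a,150,150,110,165,3.6)]))
E
```

```text
time_s: 13.6
tcp_pos: [0.4375, 0.2473, 0.2972]
eef_rot: [-54.8, 89.6, -44.3]
contact_force: [0.3, -0.7, -1.3]
gripper_width: 0.0377
t 13.6 tcp [0.4375 0.2473 0.2972] toolx [ 0.0046 -0.0045 -1.    ] jaw yaw 100.5 z yaw 10.5 j [  52.2    2.1  -15.8    0.4  -72.1 -131.8] F [ 0.3 -0.7 -1.3] w 0.0377
dp mm [69.4635  0.2453  1.5593]
twist 0.0037007865925886563 or 0.0037007865925886563 -179.9962992134074
```

View pics/e5.png

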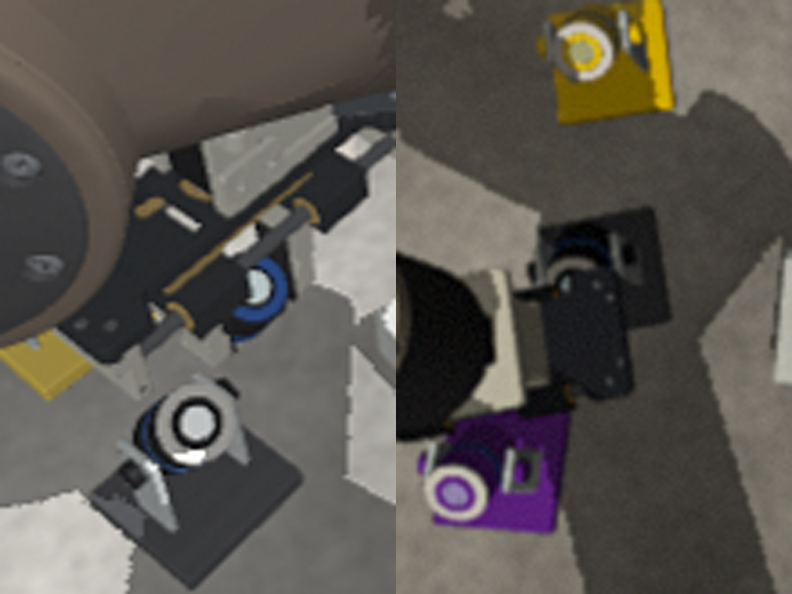

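The side crop shows the lens ring at (197,424), which is pixel (214.4,307.4), unchanged from the first measurement. The tilted eyepiece sits above it and the gripper is well clear of the stand. I lower the last 69 mm.

```bash
python3 -m jog '{"fingers":[0,0,0,0,0],"dp":[[15,0,0],[35,0,1],[55,0,1],[65,0,1],[69,0,2]],"twist":[0,0,0,0,0]}' 25;python3 -m jog '{"fingers":[0,0,0,0,0],"dp":[[0,0,0],[0,0,0],[0,0,0],[0,0,0],[0,0,0]],"twist":[0,0,0,0,0]}' 25; python3 go.py 0.4393 0.2475 0.2277 100.5
python3 - <<'E'
from plant import r
import cv2,numpy as np
from h import *
from scipy.spatial.transform import Rotation as Ro
np.set_printoptions(precision=4,suppress=True)
b=r.capture("side");np.savez("pics/side6.npz",**b)
cv2.imwrite("pics/e6.png",cv2.resize(b["frame"][210:330,170:290,::-1],None,fx=5,fy=5,interpolation=cv2.INTER_CUBIC))
s=r.get_state();R=Ro.from_euler("xyz",s["eef_rot"],degrees=True).as_matrix()
E=s["tcp_pos"]+R@[.0457,0,.0302];u=R@[-np.cos(np.radians(32.4)),0,-np.sin(np.radians(32.4))]
L=np.array([.518,.262,.107]);print("end",E,"axis",u,"dist to lens",np.linalg.norm(E-L),"lateral",np.linalg.norm(np.cross(E-L,u)))
for th in(30,33.5,37.):
    t=np.radians(th);a=np.array([-.983*np.sin(t),-.182*np.sin(t),np.cos(t)]);print(th,"err mm",np.linalg.norm(E-L-.09*a)*1000,"ang",np.degrees(np.arccos(a@u)))
for k in(0,.05,.07):print("px of axis pts",proj(b,E+k*u)); 
print("cup top crop px",(proj(b,E+.07*u)-[170,210])*5+2)
E
```

```text
time_s: 14.2
tcp_pos: [0.4394, 0.2463, 0.2279]
eef_rot: [-76.7, 89.6, -66.2]
contact_force: [0.4, -0.2, -0.7]
gripper_width: 0.0374
time_s: 14.7
tcp_pos: [0.4395, 0.2464, 0.2283]
eef_rot: [-71.2, 89.6, -60.7]
contact_force: [-0.1, 0.6, -0.7]
gripper_width: 0.0378
t 14.7 tcp [0.4395 0.2464 0.2283] toolx [ 0.0034 -0.006  -1.    ] jaw yaw 100.5 z yaw 10.5 j [  51.9    5.   -22.     0.4  -63.2 -131.6] F [-0.1  0.6 -0.7] w 0.0378
dp mm [ 0.5817  1.1114 -0.0023]
twist 0.02780803501769924 or 0.02780803501771345 -179.9721919649823
end [0.4693 0.2516 0.1826] axis [-0.5296 -0.0927  0.8432] dist to lens 0.09048025277500811 lateral 0.002276126200202504
30 err mm 5.5172652063862495 ang 2.638769647181097
33.5 err mm 1.4501339520899317 ang 1.2735221377897066
37.0 err mm 5.87318771628796 ang 4.558398793868849
px of axis pts [225.0999 299.179 ]
px of axis pts [231.6168 293.9982]
px of axis pts [234.4292 291.7625]
cup top crop px [324.1459 410.8124]
```

View pics/e6.png

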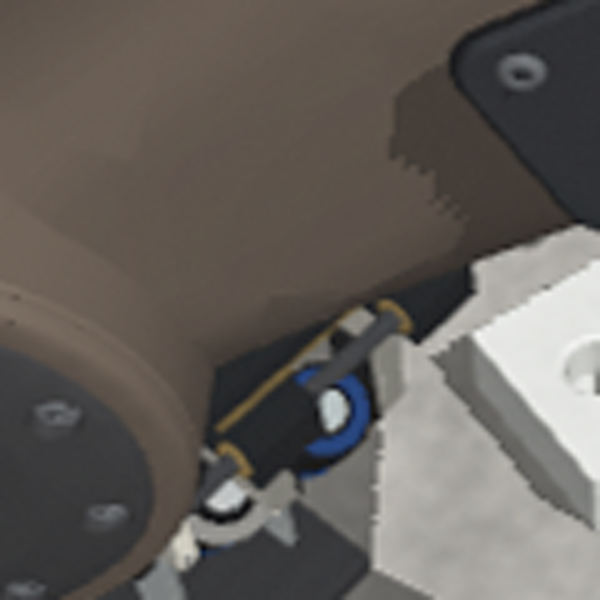

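The cup-top ring is seen at about crop (328,412) against a predicted (324,411), so the eyepiece has not slipped. The tool is at rest and the estimates put the end within tolerance, so I hand in.

```bash
python3 -c "
from plant import r
print(r.close_job())"
```

```text
the job is handed in; nothing more can be done
None
```

I turned the knob, took out the blue-ringed eyepiece and handed the job in at about 15 s, with the eyepiece still held in front of the camera. No verdict is reported.

- **Knob:** The gripper turned 68.5° clockwise (about 1.195 rad; the stop is at 1.2). I let go, and a picture showed the knob back at rest.
- **Tilt:** The moves cannot tilt the tool, so I gripped the eyepiece lightly and pushed its barrel against the pocket rim to pivot it in the pads. I then gripped at 25 N and lifted it out. A side picture gave a tilt of 32.4°. The same picture measured the barrel end at 30.1 mm across, against 30 mm given.
- **Final pose:** By calculation the steel end is 90.5 mm from the lens and about 2 mm off centre. Its axis is 1–5° off the line of sight for a camera lean anywhere from 30 to 37°, and the end is up to 6 mm from the focus point.
- **Slip:** In the last picture the cup top was about 1 pixel from where I predicted, so the eyepiece had not slipped. The contact force was near zero.

**Not confirmed:**
- The camera's lean is only known to a few degrees, and my estimates ran from 27 to 38°. One rough reading of the lens ring in the top view gave about 27°, which would put the end 8–10 mm from the focus point, still inside the 15 mm limit.
- I saw the red and yellow eyepieces undisturbed and the bottle upright after the lift. I did not measure the bottle or the slide box afterwards, but the arm stayed well above them.

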